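# Tighten the rolling mill's hold-down nut in its cast corner

## Task

The hold-down nut on the foot of the rolling mill has worked loose: tighten it clockwise, fully home against its stop, with the ring spanner that fits it (the larger of the two in the wooden tool rest), not with the fingers; the walls round the nut allow only short strokes, so lift and reseat the spanner as often as needed. Then lay the spanner down flat, ring and handle, on the black rubber mat and let go of it. Leave the other spanner and everything else on the bench where it lies.

Things in the scene. Friction and masses are not known exactly. Their poses are not given: they have to be found in the camera images.
- mill: Black cast-iron rolling mill fixed to the bench. Origin: on the vertical axis of its hold-down nut, at bench level; its x points from the open mouth of the nut's pocket into the mill (away from the robot, within 0.2 rad), z up. Foot plate 30 mm high, reaching 30 mm in front (-x) of the nut axis; the tower, 345 mm high, stands at x over 40 mm and y under -65 mm.
- pocket (a point): On the nut axis, level with the tops of the pocket walls (78 mm above the bench); mill's axes. Side walls 28 mm either side of the axis, back wall 30 mm behind, and in front two ribs spreading at 46 deg either side of -x, out to 67 mm from the axis. They stop a 14 mm wide spanner handle at about 45 deg either side of -x; handle beyond 70 mm from the axis is free of walls.
- nut (a joint): Hold-down nut's turn, rad: grows clockwise seen from above (tightening), starts between 1.12 and 1.88, and comes to its hard stop (tight) at 3.20. Turning it takes about 0.35 N m; it stays where it is left. Its flats are oiled (friction about 0.12). The fitting spanner has about 7 deg of play on it either way.
- nut_middle (a point): On the axis of the steel nut, half-way up its hexagon (42 mm above the bench); turns with the nut. x is normal to a flat (flats every 60 deg), z up. Hexagon 30 mm across flats, 34 to 50 mm above the bench, then a 4 mm tapered top and an 18 mm stud up to 62 mm. Flat washer under it, 44 mm across, top 34 mm above the bench.
- spanner_ring (a point): The larger ring spanner, the one that fits: centre of its ring, half-way up. Ring 16 mm high, hexagonal through hole 32 mm across flats, outside hexagonal, 42 mm. Handle runs along -x, z is up. Flats of ring and hole have normals at 30, 90, 150.. deg from x, so outer flats at +y and -y are 42 mm apart, parallel to the handle. Starts in either slot of the tool rest.
- spanner_handle (a point): Same spanner, same axes: point on the handle 115 mm from the ring centre, 7 mm above the underside. Handle straight, 14 mm wide and 14 high, flush with the ring's underside, ending 165 mm from the ring centre. Mass about 0.33 kg, balance point about 65 mm from the ring centre.
- small_spanner_ring (a point): A smaller ring spanner of the same length that does not fit (hole 24 mm, outside 34 mm across flats, 14 mm high), in the other slot: centre of its ring. A bystander.
- small_spanner_handle (a point): A point on the smaller spanner's handle, 115 mm from its ring centre.
- tool_rest: Fixed wooden block 130 x 132 mm, 66 high, with two slots along its x, at y = +42 and -42 mm, 18 mm wide, 36 deep, open on top and at the -x end, floor 30 mm above the bench. Origin at bench level, -x face at x = -60 mm. Spanner handles lie sunk in the slots; the rings stick out, at x = -105 mm, undersides 30 mm above the bench.
- mat: Fixed black rubber mat on the bench, 240 mm (its x) by 150 mm (its y), 3 mm thick; origin at the centre of its underside.
- bowl_mid (a point): bystander: metal bowl, 100 mm wide, 55 high; point at its centre
- tape_roll_mid (a point): bystander: roll of paper tape lying flat, 64 mm across, 22 high; point at its centre
- pliers_mid (a point): bystander: pliers lying flat, about 150 mm long, 14 high; point near the pivot
- solder_brick_mid (a point): bystander: terracotta soldering brick 75 x 50 x 20 mm; point at its centre

How it is judged:
By the outcome, as a careful person would: the job done as asked, in the order asked, and still so for the second after the job is handed in, with the robot touching nothing.
It also fails if it takes over 72 s, if anything falls off the work surface, if the arm or the gripper's body presses on something with over 40 N, if the wrist force passes 120 N, or if a joint passes its speed limit or range.

## Robot

A 6-joint arm with a two-finger parallel gripper is mounted at the origin on the work surface. World frame = base frame: x ahead of the robot, y to its left, z up, the work surface at z = 0. Lengths are in m, angles in rad, forces in N, time in s.
With the tool pointing down it reaches from about 0.425 to 0.95 m from the base axis. Payload 3.5 kg.
Tool frame: the origin (TCP) lies midway between the tips of the shut fingers; the grasp point (between the pads) lies 19 mm behind it; z points along the fingers, y is the line along which they close (so a half turn about z gives the same grasp; the last joint's range is limited). The gripper opens to 85 mm and grips with 20 to 120 N. Pads are 22 mm wide; open, the fingers measure 114 mm over their backs; the gripper's body (76 mm by 85 mm) begins 54 mm behind the grasp point. The pads swing forward as they close: fully open they stand 13 mm farther back than shut.
Start: joints at [0.991, 0.286, 1.577, -0, 1.279, -0.15], TCP at [0.281, 0.614, 0.231] pointing down, gripper open.
Joint ranges: [-2.77, 2.77], [-0.9, 2.22], [0.21, 2.48], [-1.53, 4.67], [0.24, 2.81], [-2.84, 2.84]. Speed limits (rad/s): [2.79, 2.79, 3.14, 3.14, 3.14, 3.14].

## Interface

Orientations are given as a unit quaternion [x, y, z, w].
In Python, from plant import ctrl gives the robot as it stands.
- The arm moves only by the tool arm_command, never from a script. Its argument "steps" is one flat list of numbers, 5 for each row, row after row: the opening in per cent of the stroke, from 0 (shut) to 100 (fully open), then the shift along the tool's x, y, z each as a share of 25 mm, from -1 to 1, then the turn about the tool's z as a share of 0.1 rad, from -1 to 1. In form: [grip, tx, ty, tz, spin, grip, tx, ty, tz, spin, ...]. A call has 1 to 8 rows; each row shifts and turns the commanded pose from where the row before left it, along the tool's axes as they then stand; what a row does not reach is not made up. A row lasts 1/12 s, in which the tool goes at most 41.7 mm and 7.16 degrees, less where a joint would pass 70% of its speed; a pose out of reach is approached as far as the arm can. A call with a number of a shift or a turn outside -1 to 1 is refused whole. A call with a gripper value outside its range is refused whole. The fingers move at their own pace and stop on an object; "squeeze" is the grip in N (left out, the last holds). Time passes only in rows, so rows that do not move let the fingers close. It gives the time, the measured TCP pose, the force, the opening and the grip force at its end, in the units of the state.
- ctrl.get_state(): the state, without advancing time (a new reading comes with each control period).
- ctrl.read_camera(name): name is "scene" or "top" or "wrist"; returns the picture (420x560x3 uint8, red, green, blue); there is no depth.
- ctrl.camera_model(name): a dict with "intrinsics" (3x3 intrinsics, pixels), "rvec" (rotation vector, rad) and "tvec" (3), from world to camera coordinates, as OpenCV has them. Camera axes: x right, y down, z forward; pixel columns grow to the right and rows downward; lengths in m; the calibration is good to about 2 mm. A picture is of the moment at which its call begins: read the wrist's pose just before it. camera_model takes no time and is no camera call; for the wrist camera it gives the pose at the moment of the call.
- ctrl.sign_off(): hands the job in; it is judged then, once.
The state is a dict: "time": time; "qpos": joint angles; "dq": joint speeds; "joint_efforts": joint torques, N m; "eef_pos": TCP position; "tcp_rot": TCP orientation; "contact_force": force on the tool from outside, world axes, zero at the start; "wrist_torque": the same for the moment, N m; "opening": opening from 0.0 (shut) to 1.0 (fully open); "finger_force": force on a finger pad.
Only numpy, scipy, OpenCV 4.12 (cv2) and the standard library are available. Lean on these libraries where they do the work, as an engineer would, in place of code of your own. Each camera call takes 0.05 s, during which the arm holds its last target. There are 200 camera calls.

## Working session

There is one attempt and no reset: what is moved stays moved. The work goes in short steps, Python scripts to look and compute and a tool call to move; the robot and the scene stay as the last step left them, time stands still between calls to the robot, and variables do not carry over. Pictures are saved under pics/ and viewed, at most 10 in all, crops included, and the job is handed in when it is done.

Besides the shell and the picture viewer there is one more tool, called after ">>>" as name(argument=value, ...), one argument or row to a line, values as JSON. arm_command: Moves the arm, as the interface text tells. Its arguments: {"type":"object","properties":{"steps":{"type":"array","items":{"type":"number"}},"squeeze":{"type":"number"}},"required":["steps"]}

```bash
mkdir -p pics; ls; cat > h.py <<'E'
import numpy as np, cv2
from plant import ctrl
def cam(n):
    m=ctrl.camera_model(n); return np.array(m["intrinsics"]),cv2.Rodrigues(np.array(m["rvec"],float))[0],np.array(m["tvec"],float).ravel()
def ray(n,uv,z,m=None):
    K,R,t=m or cam(n); c=-R.T@t
    d=R.T@np.linalg.solve(K,np.array([uv[0],uv[1],1.])); return c+d*(z-c[2])/d[2]
def proj(n,p,m=None):
    K,R,t=m or cam(n); q=K@(R@np.array(p,float)+t); return q[:2]/q[2]
def shot(n,f):
    im=cv2.cvtColor(ctrl.read_camera(n),cv2.COLOR_RGB2BGR); cv2.imwrite(f"pics/{f}.png",im); return im
E
python3 - <<'E'
from h import *
a=shot("top","top0");b=shot("scene","scene0")
for n in("top","scene"):
    K,R,t=cam(n);print(n,K[0,0],-R.T@t,R[2])
cv2.imwrite("pics/t0.png",cv2.resize(a,(800,600)))
E
```

```text
pics
top 386.1670837700143 [0.35235081 0.02155406 1.0879516 ] [ 0.21555267  0.01615967 -0.97635849]
scene 523.4084447317974 [ 0.84008589 -1.01981563  1.06450006] [-0.20499595  0.72067718 -0.66226963]
```

View pics/t0.png

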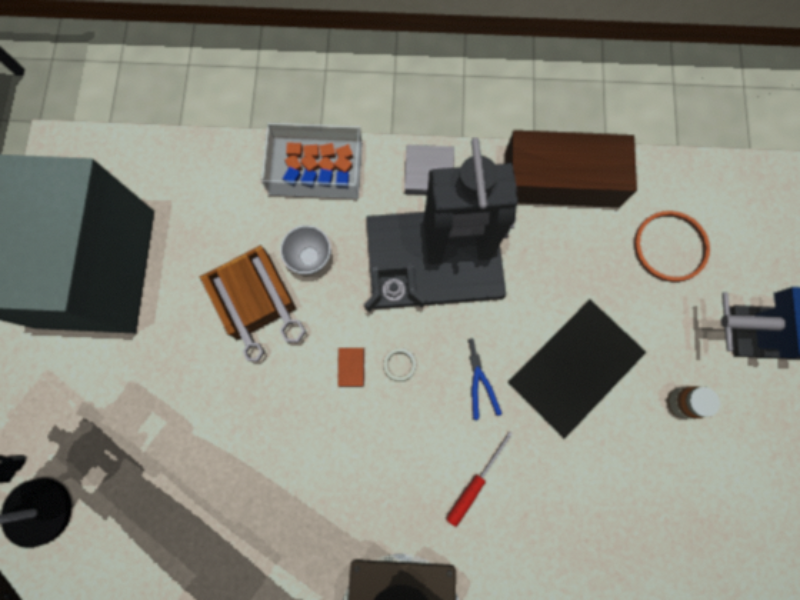

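View pics/scene0.png

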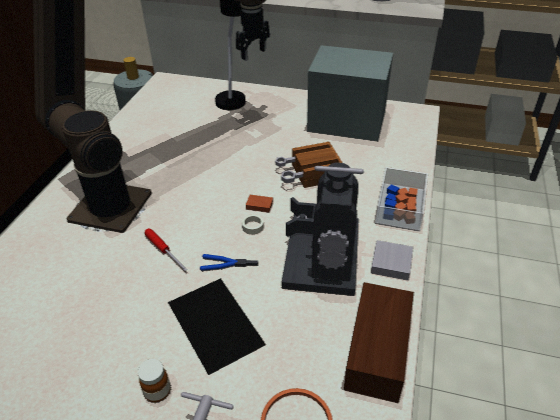

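The top view (800×600 scale) shows the larger spanner's ring at about (293,331), the small one at (255,351), the nut at (393,289) and the mat centre near (577,368). The robot side is at the bottom, and -y is to the right. Next I'll measure these more finely.

```bash
python3 - <<'E'
from h import *
a=cv2.imread("pics/top0.png")
cv2.imwrite("pics/c0.png",cv2.resize(a[160:260,130:310],(792,440),interpolation=cv2.INTER_CUBIC))
g=cv2.cvtColor(a,cv2.COLOR_BGR2GRAY);hsv=cv2.cvtColor(a,cv2.COLOR_BGR2HSV)
# mat
m=((g<45)).astype(np.uint8);m[:, :340]=0;m[:205]=0;m[320:]=0;m[:,470:]=0
c=max(cv2.findContours(m,0,2)[0],key=cv2.contourArea);r=cv2.minAreaRect(c)
W=np.array([ray("top",p,.003)[:2] for p in cv2.boxPoints(r)]);print("mat",W.round(3).tolist(),W.mean(0),np.linalg.norm(np.diff(W,axis=0),axis=1))
# wood
m=cv2.inRange(hsv,(5,90,60),(25,255,255));m[:,:130]=0;m[:,215:]=0;m[:165]=0;m[245:]=0
c=max(cv2.findContours(m,0,2)[0],key=cv2.contourArea);r=cv2.minAreaRect(c);print(r)
W=np.array([ray("top",p,.066)[:2] for p in cv2.boxPoints(r)]);print("rest",W.round(3).tolist(),W.mean(0),np.linalg.norm(np.diff(W,axis=0),axis=1))
for n,uv,z in(("ring",(205,232),.046),("sring",(179,246),.044),("nut",(275,202.5),.054)):print(n,ray("top",uv,z))
E
```

```text
mat [[0.428, -0.188], [0.603, -0.349], [0.501, -0.455], [0.332, -0.294]] [ 0.46578856 -0.32148009] [0.23783418 0.14668882 0.23283992]
((171.45372009277344, 202.5480499267578), (46.10542297363281, 50.323665618896484), 62.35402297973633)
rest [[0.596, 0.418], [0.668, 0.303], [0.556, 0.233], [0.487, 0.347]] [0.57680719 0.32537868] [0.13607735 0.13227242 0.13289369]
ring [0.50253476 0.23084501 0.046     ]
sring [0.46122102 0.29833356 0.044     ]
nut [0.5922592  0.04411446 0.054     ]
```

View pics/c0.png

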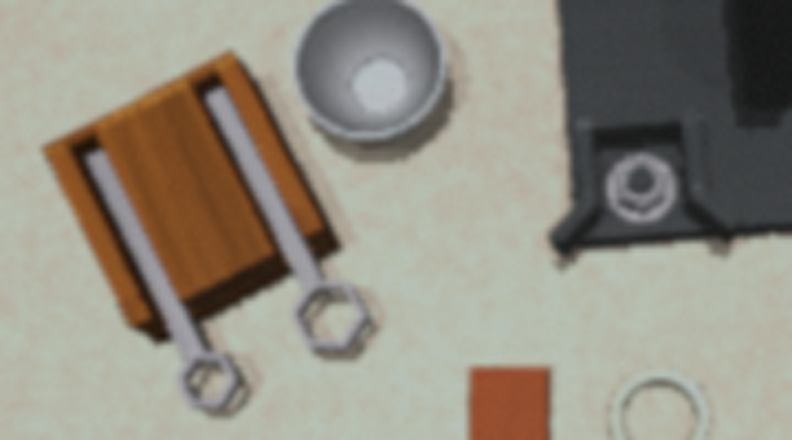

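The crop shows the large ring's top centred near (335,318), which is full-image (206,232). The handle runs up-left into the right-hand slot, and the nut is at (641,188), or (275.7,202.7). Next are the mill yaw, the tool yaw and a pre-pick plan.

```bash
python3 - <<'E'
from h import *
s=ctrl.get_state()
print(s["qpos"],s["eef_pos"],s["tcp_rot"],s["opening"],s["time"])
from scipy.spatial.transform import Rotation as Ro
print(Ro.from_quat(s["tcp_rot"]).as_matrix().round(3))
r=lambda u,v,z:ray("top",(u/4.4+130,v/4.4+160),z)
print("ring",r(335,318,.046),"handle end",r(217,92,.044),"slot top end")
print("nut stud",r(641,181,.062),"washer",r(641,190,.034))
p=ray("top",(372/1.4286,308/1.4286),.03);q=ray("top",(505/1.4286,297/1.4286),.03);print("foot",p,q,np.arctan2(*(q-p)[:2][::1]))
p=r(583,126,.078);q=r(692,126,.078);print("backwall",p,q)
print("ribs",r(562,240,.078),r(728,245,.078), "tape",ray("top",(280,255),.022),"brick",ray("top",(246,257),.02),"bowl",ray("top",(214,176),.055),"pliers",ray("top",(334,258),.01))
E
```

```text
[ 9.91009846e-01  2.87130634e-01  1.57803920e+00 -1.11965067e-05
  1.27857642e+00 -1.50040821e-01] [0.2809044  0.61312239 0.23004512] [ 2.13221479e-01  9.77003296e-01 -1.00781337e-03 -3.79271057e-04] 0.99907537712472 0.1
[[-0.909  0.417 -0.001]
 [ 0.417  0.909 -0.002]
 [ 0.    -0.002 -1.   ]]
ring [0.50193551 0.22767999 0.046     ] handle end [0.64406781 0.31646391 0.044     ] slot top end
nut stud [0.59430871 0.04227154 0.062     ] washer [0.59503243 0.04254518 0.034     ]
foot [0.55838759 0.08350286 0.03      ] [ 0.59280133 -0.17574105  0.03      ] 3.009617667614608
backwall [0.62356519 0.07931968 0.078     ] [0.62674403 0.01233754 0.078     ]
ribs [0.55154922 0.08796733 0.078     ] [ 0.55327451 -0.01264587  0.078     ] tape [0.45224687 0.02366749 0.022     ] brick [0.44241602 0.11694947 0.02      ] bowl [0.65977046 0.21797921 0.055     ] pliers [ 0.45233898 -0.12637172  0.01      ]
```

```bash
cat >> h.py <<'E'
from scipy.spatial.transform import Rotation as Ro
def pose():
    s=ctrl.get_state(); M=Ro.from_quat(s["tcp_rot"]).as_matrix(); return np.array(s["eef_pos"]),M,s
def go(p,yaw):
    "shift to target in current tool axes mm, and spin (rad, about tool z) needed"
    e,M,s=pose(); y=np.arctan2(M[1,0],M[0,0]); d=(M.T@(np.array(p)-e))*1000
    print("t",round(s["time"],2),"pos",e.round(4),"yaw",round(y,3),"q6",round(s["qpos"][5],2),"shift mm",d.round(1),"world",((np.array(p)-e)*1000).round(1),"spin",round(-((yaw-y+np.pi)%(2*np.pi)-np.pi),3))
E
python3 - <<'E'
from h import *
K,R,t=cam("wrist");e,M,s=pose()
print(K,"cam in tool",M.T@(-R.T@t-e),"fwd in tool",(M.T@R[2]),"right in tool",M.T@R[0])
go((.55,.13,.33),2.71)
E
```

```text
[[376.06155413   0.         286.59258145]
 [  0.         376.06155413 216.26866755]
 [  0.           0.           1.        ]] cam in tool [ 0.08146623  0.00047679 -0.14220728] fwd in tool [-0.31616256 -0.00123801  0.94870422] right in tool [-1.47676005e-03  9.99998579e-01  8.12809667e-04]
t 0.1 pos [0.2809 0.6131 0.23  ] yaw 2.712 q6 -0.15 shift mm [-445.9 -327.3  -99.4] world [ 269.1 -483.1  100. ] spin 0.002
```

>>> arm_command(
  steps=[75, -0.95, -0.73, 0, 0, 75, -0.95, -0.73, 0, 0, 75, -0.95, -0.73, 0, 0, 75, -0.95, -0.73, 0, 0, 75, -0.95, -0.73, 0, 0, 75, -0.95, -0.73, 0, 0, 75, -0.95, -0.73, 0, 0, 75, -0.95, -0.73, 0, 0],
)

```text
time: 0.77
eef_pos: [0.3933, 0.4002, 0.2308]
tcp_rot: [0.213, 0.977, -0.0, -0.0]
contact_force: [-0.1, 0.1, 0.7]
opening: 0.75
finger_force: 0.0
```

>>> arm_command(
  steps=[75, -0.95, -0.73, 0, 0, 75, -0.95, -0.73, 0, 0, 75, -0.95, -0.73, 0, 0, 75, -0.95, -0.73, 0, 0, 75, -0.95, -0.73, 0, 0, 75, -0.95, -0.73, 0, 0, 75, -0.95, -0.73, 0, 0, 75, -0.95, -0.73, 0, 0],
)

```text
time: 1.43
eef_pos: [0.5051, 0.1884, 0.2309]
tcp_rot: [0.213, 0.977, -0.0, -0.0]
contact_force: [0.6, 0.5, -0.1]
opening: 0.751
finger_force: 0.0
```

>>> arm_command(
  steps=[75, -0.95, -0.73, 0, 0, 75, -0.95, -0.73, 0, 0, 75, 0, 0, 0, 0, 75, 0, 0, 0, 0],
)

```text
time: 1.77
eef_pos: [0.5331, 0.1356, 0.2307]
tcp_rot: [0.215, 0.977, -0.0, -0.001]
contact_force: [-0.9, 0.1, -0.3]
opening: 0.749
finger_force: 0.0
```

```bash
python3 - <<'E'
from h import *
K,R,t=cam("wrist");np.savez("w1.npz",K=K,R=R,t=t)
a=shot("wrist","w1");go((.5,.228,.1),3.70)
for p in((.502,.228,.046),(.594,.042,.062)):print(proj("wrist",p))
cv2.imwrite("pics/w1b.png",cv2.resize(a,(800,600),interpolation=cv2.INTER_CUBIC))
E
```

```text
t 1.82 pos [0.5327 0.1365 0.2307] yaw 2.71 q6 -1.07 shift mm [ 67.7  69.4 130.8] world [ -32.7   91.5 -130.7] spin -0.99
[370.25321688 110.4725202 ]
[222.05290862 290.89928249]
```

View pics/w1b.png

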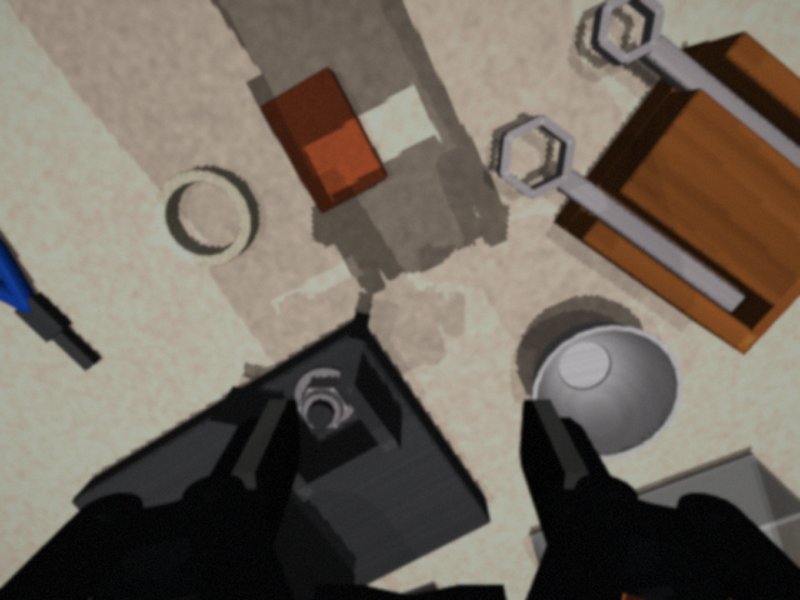

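In this wrist view (800×600) the big ring is at (537,154) and its handle end is at (735,302). The nut's stud top is at (320,413), and the foot's side edge runs (372,335)→(488,518).

```bash
python3 - <<'E'
from h import *
f=np.load("w1.npz");m=(f["K"],f["R"],f["t"])
r=lambda u,v,z:ray("",(u/1.42857,v/1.42857),z,m)
R=r(537.5,154.5,.046);H=r(736,300,.044);print("ring",R,"end",H,"len",np.linalg.norm((H-R)[:2]),"dir",np.arctan2(*(H-R)[1::-1]))
a=r(372,335,.03);b=r(488,518,.03);print("side",a,b,np.arctan2(*(b-a)[1::-1]))
a=r(75,497,.03);b=r(240,392,.03);print("front",a,b,np.arctan2(*(b-a)[1::-1])-np.pi/2)
print("stud",r(320,411,.062),"tape",r(210,214,.022),"brick",r(323,140,.02),"bowl",r(607,390,.055))
c=R[:2]+0.0*H[:2]
go((R[0],R[1],.036),3.70)
E
```

```text
ring [0.50297329 0.23226644 0.046     ] end [0.64101998 0.31645843 0.044     ] len 0.16169471472854277 dir 0.5476529329884363
side [0.56896154 0.09080284 0.03      ] [0.74254038 0.10542138 0.03      ] 0.08402019104338952
front [ 0.59254656 -0.17276589  0.03      ] [ 0.56848921 -0.01325755  0.03      ] 0.14969368763003787
stud [0.59211623 0.04412849 0.062     ] tape [0.4515159  0.03044957 0.022     ] brick [0.44165472 0.11829611 0.02      ] bowl [0.66052162 0.21951646 0.055     ]
t 1.82 pos [0.5327 0.1365 0.2307] yaw 2.71 q6 -1.07 shift mm [ 66.7  74.6 194.8] world [ -29.7   95.7 -194.7] spin -0.99
```

>>> arm_command(
  steps=[75, 0.66, 0.72, 0.3, 0, 75, 0.66, 0.72, 0.3, 0, 75, 0.66, 0.72, 0.3, 0, 75, 0.66, 0.72, 0.3, 0, 75, 0, 0, 0, -1, 75, 0, 0, 0, -1, 75, 0, 0, 0, -1, 75, 0, 0, 0, -1],
)

```text
time: 2.48
eef_pos: [0.5017, 0.2314, 0.201]
tcp_rot: [0.011, 1.0, 0.0, -0.0]
contact_force: [0.5, -0.4, -0.2]
opening: 0.749
finger_force: 0.0
```

>>> arm_command(
  steps=[75, 0, 0, 0, -1, 75, 0, 0, 0, -1, 75, 0, 0, 0, -1, 75, 0, 0, 0, -1, 75, 0, 0, 0, -1, 75, 0, 0, 0, -0.8, 75, 0, 0, 0, 0, 75, 0, 0, 0, 0],
)

```text
time: 3.15
eef_pos: [0.5022, 0.2308, 0.2012]
tcp_rot: [-0.271, 0.962, 0.0, -0.0]
contact_force: [-0.2, 0.2, 0.2]
opening: 0.75
finger_force: 0.0
```

```bash
python3 - <<'E'
from h import *
K,R,t=cam("wrist");np.savez("w2.npz",K=K,R=R,t=t)
a=shot("wrist","w2");go((.5025,.230,.036),3.69)
p=proj("",(.593,.0435,.05),(K,R,t));q=proj("",(.5025,.23,.046),(K,R,t));print(p,q)
def crop(c,h=40):
    x,y=[int(np.clip(round(v),h,l-h)) for v,l in zip(c,(560,420))];print("origin",x-h,y-h);return cv2.resize(a[y-h:y+h,x-h:x+h],(400,400),interpolation=cv2.INTER_CUBIC)
cv2.imwrite("pics/w2c.png",np.hstack([crop(p),crop(q)]))
E
```

```text
t 3.2 pos [0.5023 0.2306 0.2012] yaw -2.592 q6 -1.87 shift mm [ 1.000e-01 -6.000e-01  1.652e+02] world [   0.2   -0.6 -165.2] spin 0.001
[ 24.54614308 172.39978115] [285.29380108 195.48410578]
origin 0 132
origin 245 155
```

View pics/w2c.png

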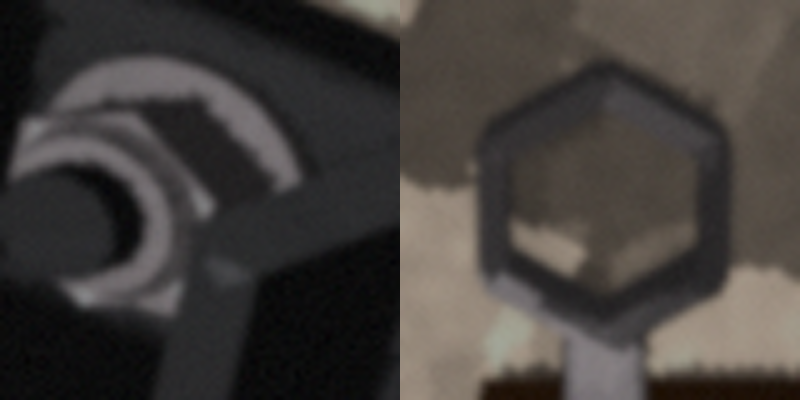

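The ring sits 1 px from prediction and is aligned with the tool. The nut's hexagon corners in the left crop are about A(28,118), B(145,113), C(210,214) and D(178,312).

```bash
python3 - <<'E'
from h import *
f=np.load("w2.npz");m=(f["K"],f["R"],f["t"])
P=[ray("",(u/5,132+v/5),.05,m)[:2] for u,v in((28,118),(145,113),(210,214),(178,312))]
for a,b in zip(P,P[1:]):
    d=b-a;n=np.arctan2(d[1],d[0])+np.pi/2
    print(a.round(4),np.linalg.norm(d).round(4),"normal mod60 deg",np.degrees(n)%60)
print("center fits",[(np.array([a,b]).mean(0)).round(4) for a,b in((P[0],P[3]),)])
s=ray("",(68/5,132+220/5),.062,m);print("stud",s)
E
```

```text
[0.5878 0.0264] 0.0184 normal mod60 deg 33.84112155439428
[0.5776 0.0418] 0.0174 normal mod60 deg 24.597178380391597
[0.5877 0.056 ] 0.0182 normal mod60 deg 33.66065678708853
center fits [array([0.5968, 0.0418])]
stud [0.59348948 0.04325853 0.062     ]
```

>>> arm_command(
  steps=[75, 0, 0, 1, 0, 75, 0, 0, 1, 0, 75, 0, 0, 1, 0, 75, 0, 0, 1, 0, 75, 0, 0, 1, 0, 75, 0, 0, 1, 0, 75, 0, 0, 0.6, 0, 75, 0, 0, 0, 0],
)

```text
time: 3.87
eef_pos: [0.4995, 0.2293, 0.0322]
tcp_rot: [-0.271, 0.963, 0.0, -0.004]
contact_force: [-1.5, 0.1, -1.2]
opening: 0.747
finger_force: 0.0
```

>>> arm_command(
  steps=[75, 0, 0, 0.5, 0, 75, 0, 0, 0, 0, 40, 0, 0, 0, 0, 20, 0, 0, 0, 0, 20, 0, 0, 0, 0, 20, 0, 0, 0, 0, 20, 0, 0, 0, 0],
  squeeze=110,
)

```text
time: 4.45
eef_pos: [0.5038, 0.2301, 0.0252]
tcp_rot: [-0.272, 0.962, 0.0, 0.001]
contact_force: [-1.8, -0.4, 6.1]
opening: 0.466
finger_force: 110.3
```

```bash
python3 - <<'E'
from h import *
s=ctrl.get_state();print(s["opening"],s["finger_force"],s["contact_force"],s["wrist_torque"])
go((.5025,.230,.2),3.69)
E
```

```text
0.465524453679897 110.31726479530334 [-1.76298018 -0.39243473  6.07705527] [0.03462121 0.22984986 0.01754777]
t 4.45 pos [0.5038 0.2301 0.0252] yaw -2.591 q6 -1.88 shift mm [   0.8    0.5 -174.8] world [-1.300e+00 -1.000e-01  1.748e+02] spin 0.002
```

```bash
cat >> h.py <<'E'
def plan(p0,y0,p1,y1,n,ns=None):
    "world line p0->p1 in n rows, yaw y0->y1 in the first ns rows; tx ty tz spin per row"
    ns=ns or n; d=(np.array(p1)-np.array(p0))/n/.025; y=y0
    for i in range(n):
        c,s=np.cos(y),np.sin(y); dy=(y1-y0)/ns if i<ns else 0
        print([round(float(v),2) for v in (c*d[0]+s*d[1], s*d[0]-c*d[1], -d[2], -dy/.1)]); y+=dy
E
python3 - <<'E'
from h import *
plan((.504,.230,.125),-2.591+2*np.pi,(.414,-.272,.125),2.397,24,13)
E
```

```text
[0.57, -0.63, -0.0, 1.0]
[0.5, -0.69, -0.0, 1.0]
[0.43, -0.73, -0.0, 1.0]
[0.35, -0.77, -0.0, 1.0]
[0.28, -0.8, -0.0, 1.0]
[0.19, -0.83, -0.0, 1.0]
[0.11, -0.84, -0.0, 1.0]
[0.03, -0.85, -0.0, 1.0]
[-0.06, -0.85, -0.0, 1.0]
[-0.14, -0.84, -0.0, 1.0]
[-0.23, -0.82, -0.0, 1.0]
[-0.31, -0.79, -0.0, 1.0]
[-0.38, -0.76, -0.0, 1.0]
[-0.46, -0.72, -0.0, 0.0]
[-0.46, -0.72, -0.0, 0.0]
[-0.46, -0.72, -0.0, 0.0]
[-0.46, -0.72, -0.0, 0.0]
[-0.46, -0.72, -0.0, 0.0]
[-0.46, -0.72, -0.0, 0.0]
[-0.46, -0.72, -0.0, 0.0]
[-0.46, -0.72, -0.0, 0.0]
[-0.46, -0.72, -0.0, 0.0]
[-0.46, -0.72, -0.0, 0.0]
[-0.46, -0.72, -0.0, 0.0]
```

>>> arm_command(
  steps=[20, 0, 0, -0.5, 0, 20, 0, 0, -0.5, 0, 20, 0, 0, -1, 0, 20, 0, 0, -1, 0, 20, 0, 0, -1, 0, 20, 0, 0, -1, 0, 20, 0, 0, -1, 0],
)

```text
time: 5.03
eef_pos: [0.5022, 0.2295, 0.1752]
tcp_rot: [-0.272, 0.962, -0.0, -0.001]
contact_force: [1.2, 0.1, -3.3]
opening: 0.464
finger_force: 111.5
```

>>> arm_command(
  steps=[20, 0.57, -0.63, 0, 1, 20, 0.5, -0.69, 0, 1, 20, 0.43, -0.73, 0, 1, 20, 0.35, -0.77, 0, 1, 20, 0.28, -0.8, 0, 1, 20, 0.19, -0.83, 0, 1, 20, 0.11, -0.84, 0, 1, 20, 0.03, -0.85, 0, 1],
)

```text
time: 5.7
eef_pos: [0.4714, 0.0619, 0.174]
tcp_rot: [0.127, 0.992, 0.0, -0.0]
contact_force: [-0.0, -0.6, -3.3]
opening: 0.464
finger_force: 111.7
```

>>> arm_command(
  steps=[20, -0.06, -0.85, 0, 1, 20, -0.14, -0.84, 0, 1, 20, -0.23, -0.82, 0, 1, 20, -0.31, -0.79, 0, 1, 20, -0.38, -0.76, 0, 1, 20, -0.46, -0.72, 0, 0, 20, -0.46, -0.72, 0, 0, 20, -0.46, -0.72, 0, 0],
)

```text
time: 6.37
eef_pos: [0.4409, -0.1055, 0.174]
tcp_rot: [0.366, 0.93, 0.0, -0.0]
contact_force: [-0.2, -0.8, -3.6]
opening: 0.466
finger_force: 111.7
```

>>> arm_command(
  steps=[20, -0.46, -0.72, 0, 0, 20, -0.46, -0.72, 0, 0, 20, -0.46, -0.72, 0, 0, 20, -0.46, -0.72, 0, 0, 20, -0.46, -0.72, 0, 0, 20, -0.46, -0.72, 0, 0, 20, -0.46, -0.72, 0, 0, 20, -0.46, -0.72, 0, 0],
)

```text
time: 7.03
eef_pos: [0.4101, -0.2735, 0.174]
tcp_rot: [0.366, 0.93, 0.0, -0.0]
contact_force: [0.3, 0.4, -3.3]
opening: 0.463
finger_force: 111.7
```

>>> arm_command(
  steps=[20, 0, 0, 1, 0, 20, 0, 0, 1, 0, 20, 0, 0, 1, 0, 20, 0, 0, 1, 0, 20, 0, 0, 1, 0, 20, 0, 0, 0, 0],
)

```text
time: 7.53
eef_pos: [0.4073, -0.2694, 0.0439]
tcp_rot: [0.366, 0.93, 0.002, -0.006]
contact_force: [-2.3, 1.4, -4.6]
opening: 0.463
finger_force: 111.9
```

```bash
python3 - <<'E'
from h import *
go((.414,-.272,0.0),2.397);s=ctrl.get_state();print(s["finger_force"],s["wrist_torque"])
E
```

```text
t 7.53 pos [ 0.4073 -0.2694  0.0439] yaw 2.391 q6 -1.61 shift mm [-7.2  2.7 43.8] world [  6.7  -2.6 -43.9] spin -0.006
111.85232520103455 [ 0.28522583  0.28724356 -0.00064498]
```

>>> arm_command(
  steps=[20, -0.1, 0.05, 0.5, 0, 20, -0.1, 0.05, 0.5, 0, 20, 0, 0, 0.4, 0, 20, 0, 0, 0.2, 0, 20, 0, 0, 0, 0, 20, 0, 0, 0, 0],
)

```text
time: 8.03
eef_pos: [0.4164, -0.2746, 0.0093]
tcp_rot: [0.366, 0.931, -0.0, 0.0]
contact_force: [0.5, 0.1, -3.5]
opening: 0.466
finger_force: 112.0
```

```bash
python3 - <<'E'
from h import *
go((.414,-.272,0.0),2.397);s=ctrl.get_state();print(s["contact_force"],s["wrist_torque"])
a=shot("wrist","w3")
E
```

```text
t 8.03 pos [ 0.4164 -0.2746  0.0093] yaw 2.392 q6 -1.61 shift mm [3.5 0.2 9.3] world [-2.4  2.6 -9.3] spin -0.005
[ 0.5231626   0.10295076 -3.48087079] [0.12886975 0.08759002 0.04471354]
```

View pics/w3.png

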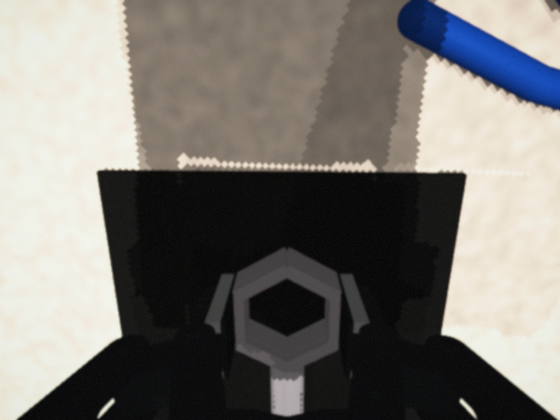

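The ring is held squarely between the pads above the mat, centred at about (287,310) and well inside the mat edges. I'll lower it the last millimetres and release.

>>> arm_command(
  steps=[20, 0, 0, 0.2, 0, 20, 0, 0, 0.12, 0, 20, 0, 0, 0, 0],
)

```text
time: 8.33
eef_pos: [0.417, -0.2752, 0.0019]
tcp_rot: [0.366, 0.931, -0.0, 0.001]
contact_force: [-1.7, 1.4, 3.8]
opening: 0.464
finger_force: 115.8
```

>>> arm_command(
  steps=[60, 0, 0, 0, 0, 75, 0, 0, 0, 0, 75, 0, 0, -0.5, 0, 75, 0, 0, -1, 0, 75, 0, 0, -1, 0, 75, 0, 0, -1, 0, 60, 0, 0, 0, 0],
)

```text
time: 8.92
eef_pos: [0.4196, -0.2776, 0.0942]
tcp_rot: [0.366, 0.931, -0.002, 0.006]
contact_force: [0.1, -0.7, -0.2]
opening: 0.624
finger_force: 0.0
```

```bash
python3 - <<'E'
from h import *
m=cam("wrist");a=shot("wrist","w4")
g=cv2.cvtColor(a,cv2.COLOR_BGR2GRAY);e,M,s=pose()
print(e.round(4),s["opening"])
go((.4164+.105*np.cos(2.392+np.pi),-.2746+.105*np.sin(2.392+np.pi),.01),2.392)
print([proj("",(.4164-r*np.cos(2.392),-.2746-r*np.sin(2.392),.017),m).round(1).tolist() for r in(0,.05,.105,.165)])
E
```

```text
[ 0.4185 -0.2766  0.0919] 0.6005246232835696
t 8.97 pos [ 0.4185 -0.2766  0.0919] yaw 2.392 q6 -1.61 shift mm [-1.014e+02  1.000e-01  8.280e+01] world [ 74.7 -69.5 -81.9] spin -0.0
[[286.5, 221.1], [286.6, 292.2], [286.7, 360.3], [286.9, 424.9]]
```

View pics/w4.png

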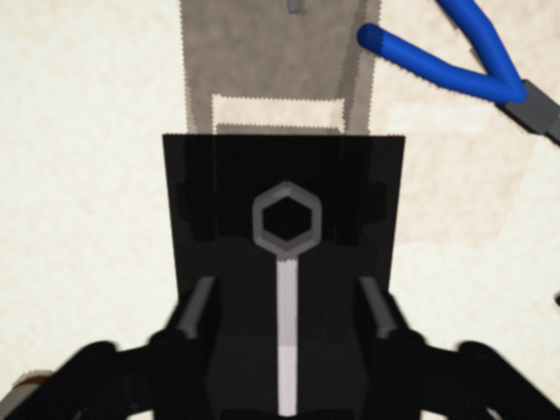

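>>> arm_command(
  steps=[50, -1, 0, 0.4, 0, 50, -1, 0, 0.4, 0, 50, -1, 0, 0.4, 0, 50, -1, 0, 0.4, 0, 50, 0, 0, 0.8, 0, 50, 0, 0, 0.6, 0, 50, 0, 0, 0.32, 0, 50, 0, 0, 0, 0],
)

```text
time: 9.63
eef_pos: [0.4885, -0.3417, 0.0028]
tcp_rot: [0.366, 0.931, 0.001, -0.002]
contact_force: [-0.1, -0.1, 0.2]
opening: 0.501
finger_force: 0.0
```

```bash
python3 - <<'E'
from h import *
go((.416+.105*np.cos(2.392+np.pi),-.2735+.105*np.sin(2.392+np.pi),.006),2.392);print(ctrl.get_state()["contact_force"])
E
```

```text
t 9.63 pos [ 0.4885 -0.3417  0.0028] yaw 2.392 q6 -1.6 shift mm [-5.5  0.6 -3.2] world [ 4.4 -3.3  3.2] spin -0.0
[-0.08317175 -0.05111171  0.23976778]
```

>>> arm_command(
  steps=[50, -0.1, 0, -0.1, 0, 20, 0, 0, 0, 0, 5, 0, 0, 0, 0, 5, 0, 0, 0, 0, 5, 0, 0, 0, 0, 5, 0, 0, 0, 0, 5, 0, 0, 0, 0, 5, 0, 0, 0, 0],
  squeeze=115,
)

```text
time: 10.3
eef_pos: [0.4918, -0.3447, 0.0091]
tcp_rot: [0.366, 0.931, -0.0, 0.001]
contact_force: [-0.5, 2.3, 5.8]
opening: 0.114
finger_force: 113.3
```

```bash
python3 - <<'E'
from h import *
e,M,s=pose();print(e,s["opening"],s["finger_force"],s["contact_force"],s["wrist_torque"])
print("r",np.linalg.norm(e[:2]-np.array([.416,-.2735])))
E
```

```text
[ 0.49183783 -0.34468333  0.00908159] 0.11426422995644 113.26571345329285 [-0.53028074  2.30207909  5.77496789] [0.24840665 0.16322981 0.00507744]
r 0.10401175016071933
```

>>> arm_command(
  steps=[5, 0, 0, -0.5, 0, 5, 0, 0, -0.8, 0, 5, 0, 0, -1, 0, 5, 0, 0, -1, 0, 5, 0, 0, -1, 0, 5, 0, 0, -1, 0, 5, 0, 0, -0.7, 0, 5, 0, 0, 0, 0],
)

```text
time: 10.97
eef_pos: [0.493, -0.346, 0.1627]
tcp_rot: [0.366, 0.931, -0.002, 0.004]
contact_force: [0.5, -0.1, -2.7]
opening: 0.116
finger_force: 113.1
```

```bash
python3 - <<'E'
from h import *
m=cam("wrist");a=shot("wrist","w5");e,M,s=pose()
print(e,s["contact_force"],s["wrist_torque"],s["finger_force"],s["opening"])
for dz in(-.02,0,.01,.02):
  print(dz,proj("",e+M@np.array([.104,0,0])+[0,0,dz],m).round(1))
cv2.imwrite("pics/w5b.png",cv2.resize(a[0:260,150:430],(800,743))[:600])
E
```

```text
[ 0.49212698 -0.34513017  0.15997754] [-0.70437266  0.09264087 -4.15737523] [-0.16710802 -0.08952246  0.00354882] 113.07582378387451 0.11716906360859901
-0.02 [285.9  27.2]
0 [285.7  18.4]
0.01 [285.6  13. ]
0.02 [285.5   6.7]
```

View pics/w5b.png

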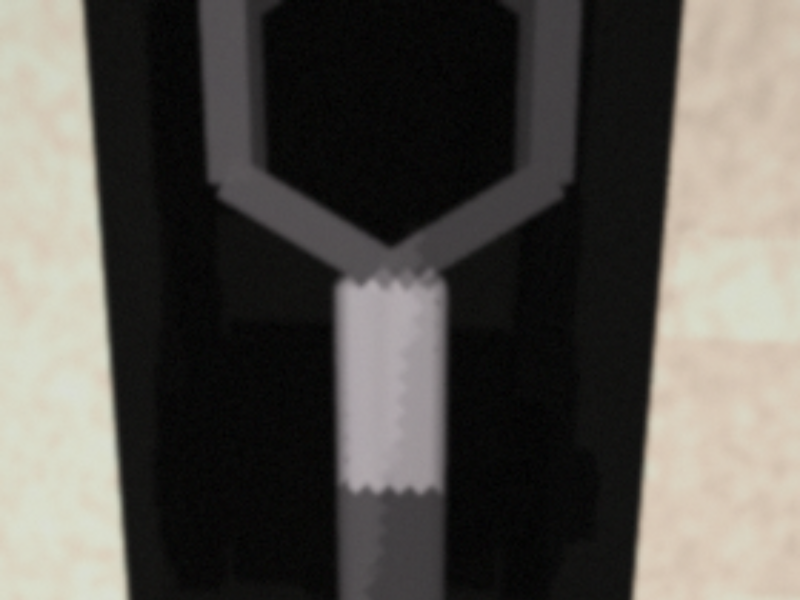

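```bash
python3 - <<'E'
from h import *
m=cam("wrist");e,M,s=pose()
v=ray("",(286.5,85.7),e[2]+.010,m);print("vertex in tool",(M.T@(v-e))*1000,"ring r",(M.T@(v-e))[0]*1000+18.5)
plan(e,2.392,(.593-.104,.0433-.001,.105),.012,24)
E
```

```text
vertex in tool [ 83.22184433   0.2549894  -10.40615679] ring r 101.72184432616815
[0.44, 0.47, 0.09, 0.99]
[0.49, 0.42, 0.09, 0.99]
[0.53, 0.37, 0.09, 0.99]
[0.56, 0.32, 0.09, 0.99]
[0.59, 0.26, 0.09, 0.99]
[0.61, 0.2, 0.09, 0.99]
[0.63, 0.14, 0.09, 0.99]
[0.64, 0.08, 0.09, 0.99]
[0.65, 0.01, 0.09, 0.99]
[0.64, -0.05, 0.09, 0.99]
[0.64, -0.11, 0.09, 0.99]
[0.62, -0.18, 0.09, 0.99]
[0.6, -0.24, 0.09, 0.99]
[0.57, -0.3, 0.09, 0.99]
[0.54, -0.35, 0.09, 0.99]
[0.5, -0.4, 0.09, 0.99]
[0.46, -0.45, 0.09, 0.99]
[0.42, -0.49, 0.09, 0.99]
[0.36, -0.53, 0.09, 0.99]
[0.31, -0.57, 0.09, 0.99]
[0.25, -0.59, 0.09, 0.99]
[0.19, -0.62, 0.09, 0.99]
[0.13, -0.63, 0.09, 0.99]
[0.07, -0.64, 0.09, 0.99]
```

>>> arm_command(
  steps=[5, 0.44, 0.47, 0.09, 0.99, 5, 0.49, 0.42, 0.09, 0.99, 5, 0.53, 0.37, 0.09, 0.99, 5, 0.56, 0.32, 0.09, 0.99, 5, 0.59, 0.26, 0.09, 0.99, 5, 0.61, 0.2, 0.09, 0.99, 5, 0.63, 0.14, 0.09, 0.99, 5, 0.64, 0.08, 0.09, 0.99],
)

```text
time: 11.68
eef_pos: [0.4885, -0.2136, 0.1367]
tcp_rot: [0.699, 0.716, -0.001, -0.002]
contact_force: [0.1, -0.4, -3.5]
opening: 0.119
finger_force: 113.1
```

>>> arm_command(
  steps=[5, 0.65, 0.01, 0.09, 0.99, 5, 0.64, -0.05, 0.09, 0.99, 5, 0.64, -0.11, 0.09, 0.99, 5, 0.62, -0.18, 0.09, 0.99, 5, 0.6, -0.24, 0.09, 0.99, 5, 0.57, -0.3, 0.09, 0.99, 5, 0.54, -0.35, 0.09, 0.99, 5, 0.5, -0.4, 0.09, 0.99],
)

```text
time: 12.35
eef_pos: [0.4866, -0.0849, 0.1189]
tcp_rot: [0.92, 0.391, -0.002, -0.002]
contact_force: [1.0, -0.6, -3.5]
opening: 0.115
finger_force: 113.1
```

>>> arm_command(
  steps=[5, 0.46, -0.45, 0.09, 0.99, 5, 0.42, -0.49, 0.09, 0.99, 5, 0.36, -0.53, 0.09, 0.99, 5, 0.31, -0.57, 0.09, 0.99, 5, 0.25, -0.59, 0.09, 0.99, 5, 0.19, -0.62, 0.09, 0.99, 5, 0.13, -0.63, 0.09, 0.99, 5, 0.07, -0.64, 0.09, 0.99],
)

```text
time: 13.02
eef_pos: [0.485, 0.0435, 0.1009]
tcp_rot: [1.0, 0.005, -0.003, -0.0]
contact_force: [-0.2, -0.5, -3.7]
opening: 0.115
finger_force: 113.1
```

>>> arm_command(
  steps=[5, 0, 0, 0, 0, 5, 0, 0, 0, 0],
)

```text
time: 13.18
eef_pos: [0.4854, 0.043, 0.1015]
tcp_rot: [1.0, 0.01, -0.003, -0.0]
contact_force: [-1.0, -0.7, -3.2]
opening: 0.116
finger_force: 113.1
```

```bash
python3 - <<'E'
from h import *
m=cam("wrist");np.savez("w6.npz",K=m[0],R=m[1],t=m[2]);a=shot("wrist","w6");go((.593-.103,.0433-.001,.105),.012);s=ctrl.get_state();print(s["finger_force"],s["contact_force"])
for z in(.05,.062):print(proj("",(.593,.0433,z),m))
cv2.imwrite("pics/w6b.png",cv2.resize(a[0:210,147:427],(800,600),interpolation=cv2.INTER_CUBIC))
E
```

```text
t 13.23 pos [0.4861 0.0425 0.1021] yaw 0.018 q6 1.43 shift mm [ 3.9  0.2 -2.9] world [ 3.9 -0.2  2.9] spin 0.006
113.14638376235962 [ 0.25176387 -0.37228308 -3.11430615]
[291.29156415  30.71079377]
[291.63212553  26.68030585]
```

View pics/w6b.png

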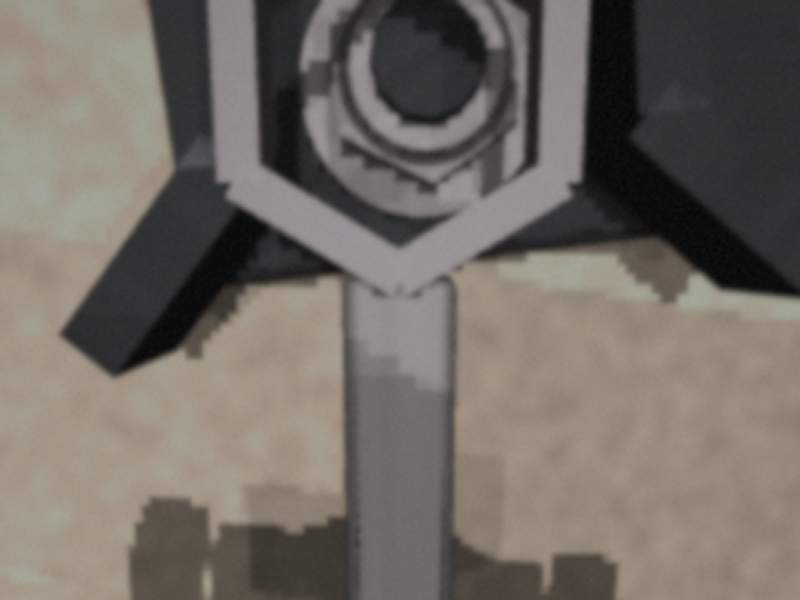

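The spanner is hovering level over the nut. In this crop (scale 2.857, origin 147,0) the stud top is at (430,62) and the nut's front corner is at (436,186). The ring hole centre is at column 400, so a sideways correction of a few mm is needed.

```bash
python3 - <<'E'
from h import *
f=np.load("w6.npz");m=(f["K"],f["R"],f["t"])
r=lambda u,v,z:ray("",(147+u/2.857,v/2.857),z,m)
print("stud",r(430,62,.062),"washer L/bottom",r(300,75,.034),r(415,217,.034))
L,V,Rr=r(345,142,.05),r(436,186,.05),r(522,135,.05)
for a,b in((L,V),(V,Rr)):
    d=(b-a)[:2];print(a[:2],np.linalg.norm(d),"norm mod60",(np.degrees(np.arctan2(d[1],d[0]))+90)%60)
e,M,s=pose();print("ring inner vertex, tool",(M.T@(r(400,247,e[2]+.010)-e))*1000, "flat sides",(M.T@(r(262,100,e[2]+.01)-e))*1000,(M.T@(r(540,100,e[2]+.01)-e))*1000)
# ribs
print("rib tips",r(62,333,.078),r(113,375,.078),"inner",r(185,165,.078),r(632,135,.078))
E
```

```text
stud [0.5949897  0.04080006 0.062     ] washer L/bottom [0.59678122 0.06289588 0.034     ] [0.57378508 0.04217434 0.034     ]
[0.58469629 0.05422216] 0.01654162631074953 norm mod60 36.94880314379813
[0.57821935 0.0390013 ] 0.016108359874757037 norm mod60 30.043245157745496
ring inner vertex, tool [ 82.08092581  -0.93915834 -10.30570251] flat sides [ 97.48349788 -16.2284621  -10.36302559] [ 97.47240175  14.57565833 -10.36304402]
rib tips [0.55530486 0.09500809 0.078     ] [0.54929605 0.08782527 0.078     ] inner [0.57878443 0.07562662 0.078     ] [0.58383538 0.01246192 0.078     ]
```

>>> arm_command(
  steps=[5, 0.21, 0.37, 0, -0.55, 5, 0, 0, 0, 0, 5, 0, 0, 0, 0, 5, 0, 0, 0, 0, 5, 0, 0, 0, 0],
)

```text
time: 13.65
eef_pos: [0.4926, 0.0331, 0.1036]
tcp_rot: [0.999, 0.035, -0.0, -0.0]
contact_force: [-1.1, 0.5, -2.8]
opening: 0.115
finger_force: 113.2
```

```bash
python3 - <<'E'
from h import *
go((.4944,.033,.081),.07)
m=cam("wrist");np.savez("w7.npz",K=m[0],R=m[1],t=m[2]);a=shot("wrist","w7")
cv2.imwrite("pics/w7b.png",cv2.resize(a[0:90,217:367],(800,480),interpolation=cv2.INTER_CUBIC))
go((.4944,.033,.081),.07)
E
```

```text
t 13.65 pos [0.4926 0.0331 0.1036] yaw 0.07 q6 1.36 shift mm [ 1.8  0.2 22.6] world [  1.8  -0.1 -22.6] spin -0.0
t 13.7 pos [0.4926 0.0332 0.1037] yaw 0.07 q6 1.36 shift mm [ 1.8  0.3 22.7] world [  1.8  -0.2 -22.7] spin 0.0
```

View pics/w7b.png

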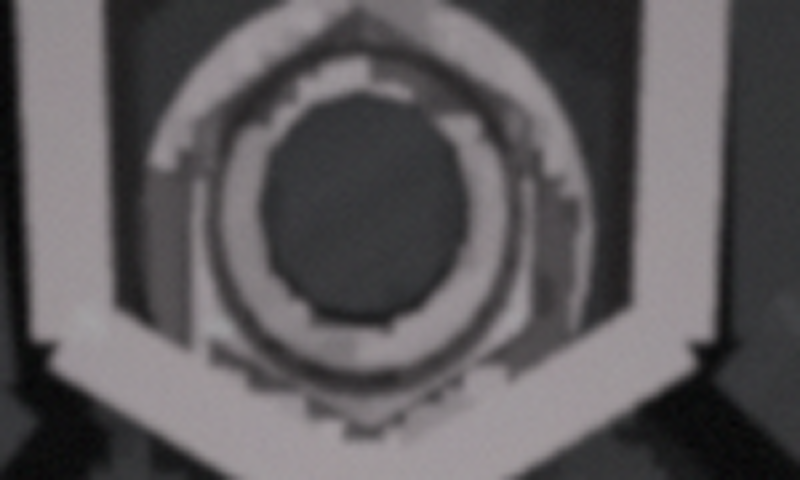

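The ring is now nearly concentric with the nut: nut centre column 363 against ring 374, flats parallel within about 1–2°. I'll work out the last millimetre.

```bash
python3 - <<'E'
from h import *
f=np.load("w7.npz");m=(f["K"],f["R"],f["t"]);e,M,s=pose()
r=lambda u,v,z:(M.T@(ray("",(217+u/5.333,v/5.333),z,m)-e)*1000).round(1)
for dz in(.008,.010):print("ring",(r(115,305,e[2]+dz)+r(632,305,e[2]+dz))/2+[9.24,0,0])
print("stud",r(365,207,.062),"corners",r(358,8,.05),r(365,430,.05),(r(358,8,.05)+r(365,430,.05))/2,"flats",r(197,250,.046),r(530,250,.046))
E
```

```text
ring [ 1.0109e+02 -1.0000e-01 -8.0000e+00]
ring [ 1.0089e+02 -1.0000e-01 -1.0000e+01]
stud [103.3  -0.7  41.6] corners [120.4  -1.3  53.6] [86.  -0.8 53.6] [103.2   -1.05  53.6 ] flats [101.6 -16.1  57.6] [101.6  14.3  57.6]
```

>>> arm_command(
  steps=[5, 0.09, -0.03, 0.3, 0, 5, 0, 0, 0.4, 0, 5, 0, 0, 0.4, 0, 5, 0, 0, 0.3, 0, 5, 0, 0, 0.1, 0, 5, 0, 0, 0, 0, 5, 0, 0, 0, 0, 5, 0, 0, 0, 0],
)

```text
time: 14.37
eef_pos: [0.4956, 0.0342, 0.0667]
tcp_rot: [0.999, 0.035, 0.0, 0.0]
contact_force: [0.3, -0.0, -3.2]
opening: 0.117
finger_force: 113.2
```

```bash
python3 - <<'E'
from h import *
go((.4926+.0022,.0332+.0008,.041),.07);print(ctrl.get_state()["contact_force"])
E
```

```text
t 14.37 pos [0.4956 0.0342 0.0667] yaw 0.071 q6 1.36 shift mm [-0.8  0.1 25.7] world [ -0.8  -0.2 -25.7] spin 0.001
[ 0.2895916  -0.04316767 -3.15938579]
```

>>> arm_command(
  steps=[5, -0.02, 0, 0.2, 0, 5, 0, 0, 0.2, 0, 5, 0, 0, 0.2, 0, 5, 0, 0, 0.2, 0, 5, 0, 0, 0.1, 0, 5, 0, 0, 0, 0, 5, 0, 0, 0, 0],
)

```text
time: 14.95
eef_pos: [0.4945, 0.0342, 0.0436]
tcp_rot: [0.999, 0.035, -0.0, -0.0]
contact_force: [0.2, 0.2, -4.2]
opening: 0.117
finger_force: 113.2
```

```bash
python3 - <<'E'
from h import *
go((.4948,.0340,.041),.07);print(ctrl.get_state()["contact_force"],ctrl.get_state()["wrist_torque"])
E
```

```text
t 14.95 pos [0.4945 0.0342 0.0436] yaw 0.071 q6 1.36 shift mm [0.3 0.2 2.6] world [ 0.3 -0.2 -2.6] spin 0.001
[ 0.16126301  0.2174987  -4.23269592] [-0.02408244  0.12445104  0.01729472]
```

>>> arm_command(
  steps=[5, 0, 0, 0.08, 0, 5, 0, -0.2, 0, 0.5, 5, 0.01, -0.21, 0, 0.5, 5, 0, -0.2, 0, 0.5, 5, 0.01, -0.21, 0, 0.5, 5, 0, -0.2, 0, 0.5, 5, 0.01, -0.21, 0, 0.5, 5, 0, 0, 0, 0],
)

```text
time: 15.62
eef_pos: [0.4977, 0.0644, 0.0421]
tcp_rot: [0.993, -0.114, 0.001, 0.001]
contact_force: [0.7, -3.8, -3.5]
opening: 0.118
finger_force: 113.2
```

```bash
cat >> h.py <<'E'
def chk(r=.102):
    e,M,s=pose(); c=e+M@np.array([r,-.0002,0]); f=np.array(s["contact_force"])
    print("t",round(s["time"],2),"yaw",round(np.arctan2(M[1,0],M[0,0]),3),"q6",round(s["qpos"][5],2),"z",e[2].round(4),"ring",c.round(4),"F tool",(M.T@f).round(1),"T",np.round(s["wrist_torque"],2),"grip",round(s["finger_force"]),round(s["opening"],3))
E
python3 -c "from h import *;chk()"
```

```text
t 15.62 yaw -0.229 q6 1.73 z 0.0421 ring [0.5971 0.0415 0.0423] F tool [1.5 3.5 3.5] T [-0.53 -0.01 -0.13] grip 113 0.118
```

>>> arm_command(
  steps=[5, 0, -0.2, 0, 0.5, 5, 0.01, -0.21, 0, 0.5, 5, 0, -0.2, 0, 0.5, 5, 0.01, -0.21, 0, 0.5, 5, 0, -0.2, 0, 0.5, 5, 0.01, -0.21, 0, 0.5, 5, 0, -0.2, 0, 0.5, 5, 0.01, -0.21, 0, 0.5],
)

```text
time: 16.28
eef_pos: [0.5143, 0.1007, 0.0419]
tcp_rot: [0.951, -0.31, 0.0, 0.001]
contact_force: [1.0, -5.9, -2.8]
opening: 0.112
finger_force: 113.2
```

>>> arm_command(
  steps=[5, 0, 0, 0, 0, 5, 0, 0, 0, 0],
)

```text
time: 16.45
eef_pos: [0.5145, 0.101, 0.042]
tcp_rot: [0.951, -0.309, 0.001, 0.0]
contact_force: [2.0, -4.7, -3.8]
opening: 0.114
finger_force: 113.2
```

```bash
python3 -c "from h import *;chk()"
```

```text
t 16.45 yaw -0.627 q6 2.2 z 0.042 ring [0.5972 0.0413 0.0421] F tool [4.4 2.6 3.8] T [-0.79 -0.16 -0.18] grip 113 0.114
```

>>> arm_command(
  steps=[5, 0.01, 0.24, 0, -0.6, 5, 0.01, 0.24, 0, -0.6, 5, 0, 0, 0, 0, 5, 0, 0, -0.3, 0, 5, 0, 0, -0.4, 0, 5, 0, 0, -0.4, 0, 5, 0, 0, 0, 0],
)

```text
time: 17.03
eef_pos: [0.5093, 0.0922, 0.0723]
tcp_rot: [0.968, -0.252, 0.002, -0.001]
contact_force: [0.2, 0.6, -3.7]
opening: 0.116
finger_force: 113.3
```

```bash
python3 -c "from h import *;chk()"
```

```text
t 17.03 yaw -0.509 q6 2.06 z 0.0723 ring [0.5984 0.0426 0.0726] F tool [-0.1 -0.6  3.7] T [0.07 0.04 0.02] grip 113 0.116
```

>>> arm_command(
  steps=[5, 0.02, 0.41, 0, -1, 5, 0.02, 0.41, 0, -1, 5, 0.02, 0.4, 0, -1, 5, 0.02, 0.41, 0, -1, 5, 0.02, 0.41, 0, -1, 5, 0.02, 0.41, 0, -1, 5, 0.02, 0.4, 0, -1, 5, 0.02, 0.41, 0, -1],
)

```text
time: 17.7
eef_pos: [0.4984, 0.0128, 0.0694]
tcp_rot: [0.989, 0.148, -0.0, -0.0]
contact_force: [-0.9, 0.4, -3.5]
opening: 0.117
finger_force: 113.3
```

>>> arm_command(
  steps=[5, 0.02, 0.41, 0, -1, 5, 0.02, 0.41, 0, -1, 5, 0.01, 0.19, 0, -0.47, 5, 0, 0, 0, 0, 5, 0, 0, 0, 0, 5, 0, 0, 0, 0],
)

```text
time: 18.2
eef_pos: [0.5087, -0.0099, 0.0693]
tcp_rot: [0.964, 0.265, -0.0, -0.0]
contact_force: [0.7, -0.2, -3.3]
opening: 0.115
finger_force: 113.3
```

```bash
python3 - <<'E'
from h import *
chk();go((.5968-.102*np.cos(.54),.0415-.102*np.sin(.54),.066),.54)
E
```

```text
t 18.2 yaw 0.537 q6 0.81 z 0.0693 ring [0.5963 0.0425 0.0692] F tool [0.4 0.6 3.3] T [-0.04  0.09 -0.02] grip 113 0.115
t 18.2 pos [ 0.5087 -0.0099  0.0693] yaw 0.537 q6 0.81 shift mm [-0.   1.2  3.3] world [ 0.6 -1.1 -3.3] spin -0.003
```

>>> arm_command(
  steps=[5, -0.02, 0.04, 0.1, 0, 5, 0, 0, 0.2, 0, 5, 0, 0, 0.2, 0, 5, 0, 0, 0.2, 0, 5, 0, 0, 0.2, 0, 5, 0, 0, 0.15, 0, 5, 0, 0, 0, 0, 5, 0, 0, 0, 0],
)

```text
time: 18.87
eef_pos: [0.509, -0.0114, 0.0426]
tcp_rot: [0.964, 0.266, -0.0, -0.0]
contact_force: [0.3, 0.1, -3.8]
opening: 0.114
finger_force: 113.3
```

```bash
python3 -c "from h import *;chk()"
```

```text
t 18.87 yaw 0.538 q6 0.81 z 0.0426 ring [0.5965 0.041  0.0426] F tool [0.4 0.1 3.8] T [0.07 0.12 0.08] grip 113 0.114
```

>>> arm_command(
  steps=[5, 0, -0.2, 0, 0.5, 5, 0.01, -0.21, 0, 0.5, 5, 0, -0.2, 0, 0.5, 5, 0.01, -0.21, 0, 0.5, 5, 0, -0.2, 0, 0.5, 5, 0.01, -0.21, 0, 0.5, 5, 0, -0.2, 0, 0.5, 5, 0.01, -0.21, 0, 0.5],
)

```text
time: 19.53
eef_pos: [0.496, 0.0264, 0.0435]
tcp_rot: [0.998, 0.068, 0.0, 0.001]
contact_force: [0.3, -1.8, -3.8]
opening: 0.118
finger_force: 113.3
```

```bash
python3 -c "from h import *;chk()"
```

```text
t 19.53 yaw 0.137 q6 1.28 z 0.0435 ring [0.5971 0.0405 0.0435] F tool [0.  1.8 3.8] T [-0.28  0.05  0.28] grip 113 0.118
```

>>> arm_command(
  steps=[5, 0, -0.2, 0.02, 0.5, 5, 0.01, -0.21, 0.02, 0.5, 5, 0, -0.2, 0, 0.5, 5, 0.01, -0.21, 0, 0.5, 5, 0, -0.2, 0, 0.5, 5, 0.01, -0.21, 0, 0.5, 5, 0, -0.2, 0, 0.5, 5, 0.01, -0.21, 0, 0.5],
)

```text
time: 20.2
eef_pos: [0.4983, 0.0669, 0.0426]
tcp_rot: [0.991, -0.131, -0.0, 0.001]
contact_force: [-1.7, -3.0, -1.6]
opening: 0.118
finger_force: 113.5
```

```bash
python3 -c "from h import *;chk()"
```

```text
t 20.2 yaw -0.264 q6 1.77 z 0.0426 ring [0.5968 0.0405 0.0426] F tool [-0.8  3.3  1.6] T [-0.41  0.25  0.13] grip 114 0.118
```

Past here the stop may come, so I'll go in small portions.

>>> arm_command(
  steps=[5, 0, -0.2, 0, 0.5, 5, 0.01, -0.21, 0, 0.5, 5, 0, -0.2, 0, 0.5],
)

```text
time: 20.45
eef_pos: [0.5033, 0.0813, 0.0426]
tcp_rot: [0.979, -0.205, -0.0, 0.001]
contact_force: [-1.3, -3.0, -1.8]
opening: 0.116
finger_force: 113.5
```

```bash
python3 -c "from h import *;chk()"
```

```text
t 20.45 yaw -0.414 q6 1.95 z 0.0426 ring [0.5967 0.0405 0.0426] F tool [0.  3.3 1.8] T [-0.39  0.17  0.11] grip 114 0.116
```

>>> arm_command(
  steps=[5, 0.01, -0.21, 0, 0.5, 5, 0, -0.2, 0, 0.5],
)

```text
time: 20.62
eef_pos: [0.5072, 0.0895, 0.0422]
tcp_rot: [0.968, -0.253, -0.001, 0.003]
contact_force: [-3.1, -8.9, -1.1]
opening: 0.118
finger_force: 113.7
```

>>> arm_command(
  steps=[5, 0.01, -0.21, 0, 0.5, 5, 0, -0.2, 0, 0.5, 5, 0, 0, 0, 0],
)

```text
time: 20.87
eef_pos: [0.5121, 0.0976, 0.0418]
tcp_rot: [0.954, -0.3, -0.001, 0.004]
contact_force: [-3.4, -7.5, -1.8]
opening: 0.115
finger_force: 113.7
```

```bash
python3 -c "from h import *;chk()"
```

```text
t 20.87 yaw -0.609 q6 2.18 z 0.0418 ring [0.5959 0.0394 0.0418] F tool [1.5 8.1 1.9] T [-1.35  0.47  0.42] grip 114 0.115
```

>>> arm_command(
  steps=[5, 0, -0.12, 0, 0.3, 5, 0, 0, 0, 0, 5, 0, 0, 0, 0],
)

```text
time: 21.12
eef_pos: [0.5135, 0.0996, 0.0417]
tcp_rot: [0.95, -0.313, -0.001, 0.004]
contact_force: [-3.7, -8.9, -2.2]
opening: 0.121
finger_force: 113.9
```

```bash
python3 -c "from h import *;chk();print(ctrl.get_state()['eef_pos'])"
```

```text
t 21.12 yaw -0.637 q6 2.21 z 0.0417 ring [0.5956 0.0391 0.0417] F tool [2.3 9.4 2.3] T [-1.47  0.58  0.49] grip 114 0.121
[0.51347174 0.09960671 0.04170695]
```

Force and torque have grown well beyond the usual 0.35 N m. I'll measure how the handle lies relative to the tool now against the hover picture.

```bash
cat >> h.py <<'E'
def handle(a):
    "handle edge columns at rows 105..150 from the horizontal gradient near column 287"
    g=cv2.GaussianBlur(cv2.cvtColor(a,cv2.COLOR_BGR2GRAY),(1,5),0).astype(float); dx=np.abs(cv2.Sobel(g,cv2.CV_64F,1,0))
    out=[]
    for v in range(105,176,10):
        l=255+np.argmax(dx[v,255:283]); r=291+np.argmax(dx[v,291:320]); out.append((v,l,r))
    return out
E
python3 - <<'E'
from h import *
print(handle(cv2.imread("pics/w7.png")));a=shot("wrist","w8");print(handle(a))
m=cam("wrist");chk()
E
```

```text
[(105, np.int64(268), np.int64(304)), (115, np.int64(267), np.int64(307)), (125, np.int64(267), np.int64(307)), (135, np.int64(267), np.int64(307)), (145, np.int64(267), np.int64(306)), (155, np.int64(267), np.int64(306)), (165, np.int64(268), np.int64(306)), (175, np.int64(268), np.int64(306))]
[(105, np.int64(263), np.int64(301)), (115, np.int64(264), np.int64(314)), (125, np.int64(264), np.int64(304)), (135, np.int64(264), np.int64(303)), (145, np.int64(264), np.int64(303)), (155, np.int64(265), np.int64(303)), (165, np.int64(266), np.int64(303)), (175, np.int64(259), np.int64(303))]
t 21.17 yaw -0.637 q6 2.21 z 0.0417 ring [0.5956 0.0391 0.0417] F tool [2.6 9.1 1.6] T [-1.43  0.61  0.48] grip 114 0.118
```

>>> arm_command(
  steps=[5, 0.01, 0.29, 0, -0.7, 5, 0.01, 0.29, 0, -0.7, 5, 0, 0, 0, 0, 5, 0, 0, 0, 0],
)

```text
time: 21.5
eef_pos: [0.5067, 0.0887, 0.0423]
tcp_rot: [0.969, -0.248, -0.0, 0.002]
contact_force: [-2.0, -5.3, -2.2]
opening: 0.115
finger_force: 113.8
```

```bash
python3 - <<'E'
from h import *
a=shot("wrist","w9");print([tuple(map(int,x)) for x in handle(a)]);chk()
E
```

```text
[(105, 265, 303), (115, 265, 303), (125, 265, 304), (135, 266, 304), (145, 266, 304), (155, 265, 304), (165, 265, 304), (175, 266, 304)]
t 21.55 yaw -0.502 q6 2.05 z 0.0422 ring [0.5963 0.0398 0.0423] F tool [1.2 6.4 2.1] T [-1.05  0.36  0.29] grip 114 0.113
```

>>> arm_command(
  steps=[5, 0.01, 0.2, 0, -0.5, 5, 0.01, 0.2, 0, -0.5, 5, 0, 0, 0, 0, 5, 0, 0, 0, 0],
)

```text
time: 21.88
eef_pos: [0.5032, 0.0811, 0.0422]
tcp_rot: [0.98, -0.201, 0.0, -0.0]
contact_force: [0.7, -0.0, -2.9]
opening: 0.111
finger_force: 113.6
```

```bash
python3 -c "from h import *;chk();print(ctrl.get_state()['contact_force'])"
```

```text
t 21.88 yaw -0.406 q6 1.94 z 0.0422 ring [0.597  0.041  0.0423] F tool [ 0.6 -0.3  2.9] T [-0.12  0.15 -0.14] grip 114 0.111
[ 0.69176365 -0.02066779 -2.88217291]
```

>>> arm_command(
  steps=[5, 0.01, 0.2, 0, -0.5, 5, 0, 0, 0, 0, 5, 0, 0, 0, 0],
)

```text
time: 22.13
eef_pos: [0.5013, 0.0766, 0.0421]
tcp_rot: [0.984, -0.177, -0.0, -0.0]
contact_force: [0.0, -0.5, -2.7]
opening: 0.118
finger_force: 113.5
```

```bash
python3 -c "from h import *;chk();print(ctrl.get_state()['contact_force'])"
```

```text
t 22.13 yaw -0.355 q6 1.88 z 0.0421 ring [0.597  0.0413 0.0421] F tool [0.2 0.4 2.7] T [ 0.05  0.12 -0.06] grip 114 0.118
[ 0.04490407 -0.4857663  -2.65676209]
```

Free at −0.41 rad and strongly resisted beyond, which looks like the stop. To rule out a wall or a jam, I'll reseat one flat back and push again.

>>> arm_command(
  steps=[5, 0.01, 0.1, 0, -0.25, 5, 0, 0, 0, 0, 5, 0, 0, -0.3, 0, 5, 0, 0, -0.4, 0, 5, 0, 0, -0.4, 0, 5, 0, 0, 0, 0, 5, 0, 0, 0, 0],
)

```text
time: 22.72
eef_pos: [0.5017, 0.0739, 0.0712]
tcp_rot: [0.987, -0.163, 0.002, -0.0]
contact_force: [-0.0, 0.3, -3.2]
opening: 0.114
finger_force: 113.6
```

>>> arm_command(
  steps=[5, 0.02, 0.41, 0, -1, 5, 0.02, 0.41, 0, -1, 5, 0.02, 0.4, 0, -1, 5, 0.02, 0.41, 0, -1, 5, 0.02, 0.41, 0, -1, 5, 0.02, 0.41, 0, -1, 5, 0.02, 0.4, 0, -1, 5, 0.02, 0.41, 0, -1],
)

```text
time: 23.38
eef_pos: [0.5057, -0.0059, 0.0692]
tcp_rot: [0.972, 0.237, -0.001, -0.0]
contact_force: [0.2, 0.5, -3.8]
opening: 0.115
finger_force: 113.6
```

>>> arm_command(
  steps=[5, 0.02, 0.41, 0, -1, 5, 0.02, 0.41, 0, -1, 5, 0.01, 0.19, 0, -0.47, 5, 0, 0, 0, 0, 5, 0, 0, 0, 0, 5, 0, 0, 0, 0],
)

```text
time: 23.88
eef_pos: [0.5199, -0.026, 0.0692]
tcp_rot: [0.936, 0.352, -0.0, -0.0]
contact_force: [-0.6, 0.2, -3.3]
opening: 0.121
finger_force: 113.6
```

```bash
python3 - <<'E'
from h import *
chk();go((.5965-.102*np.cos(.72),.0412-.102*np.sin(.72),.042),.72)
a=shot("wrist","w10");print([tuple(map(int,x)) for x in handle(a)])
E
```

```text
t 23.88 yaw 0.719 q6 0.61 z 0.0692 ring [0.5965 0.0414 0.0691] F tool [-0.3 -0.6  3.3] T [-0.07  0.13  0.04] grip 114 0.121
t 23.88 pos [ 0.5199 -0.026   0.0692] yaw 0.719 q6 0.61 shift mm [-0.1  0.1 27.2] world [ -0.1  -0.1 -27.2] spin -0.001
[(105, 267, 305), (115, 265, 305), (125, 266, 305), (135, 266, 305), (145, 269, 311), (155, 269, 311), (165, 259, 313), (175, 274, 306)]
```

>>> arm_command(
  steps=[5, 0, 0, 0.1, 0, 5, 0, 0, 0.2, 0, 5, 0, 0, 0.2, 0, 5, 0, 0, 0.2, 0, 5, 0, 0, 0.2, 0, 5, 0, 0, 0.18, 0, 5, 0, 0, 0, 0, 5, 0, 0, 0, 0],
)

```text
time: 24.6
eef_pos: [0.5201, -0.0262, 0.042]
tcp_rot: [0.936, 0.352, -0.0, -0.0]
contact_force: [0.7, 0.1, -4.5]
opening: 0.118
finger_force: 113.6
```

```bash
python3 -c "from h import *;chk()"
```

```text
t 24.6 yaw 0.72 q6 0.61 z 0.042 ring [0.5967 0.0412 0.042 ] F tool [0.7 0.4 4.5] T [-0.01  0.1   0.05] grip 114 0.118
```

>>> arm_command(
  steps=[5, 0, -0.2, 0, 0.5, 5, 0.01, -0.21, 0, 0.5, 5, 0, 0, 0, 0, 5, 0, 0, 0, 0],
)

```text
time: 24.93
eef_pos: [0.5141, -0.0181, 0.0427]
tcp_rot: [0.952, 0.306, 0.0, -0.0]
contact_force: [0.2, 1.1, -4.4]
opening: 0.115
finger_force: 113.5
```

```bash
python3 -c "from h import *;chk()"
```

```text
t 24.93 yaw 0.622 q6 0.72 z 0.0427 ring [0.5969 0.0415 0.0427] F tool [ 0.8 -0.8  4.4] T [0.15 0.13 0.18] grip 114 0.115
```

>>> arm_command(
  steps=[5, 0, -0.2, 0, 0.5, 5, 0, 0, 0, 0, 5, 0, 0, 0, 0],
)

```text
time: 25.18
eef_pos: [0.5117, -0.0146, 0.0429]
tcp_rot: [0.959, 0.282, 0.0, 0.001]
contact_force: [0.7, -0.1, -3.6]
opening: 0.113
finger_force: 113.6
```

```bash
python3 -c "from h import *;chk()"
```

```text
t 25.18 yaw 0.572 q6 0.77 z 0.0429 ring [0.5974 0.0408 0.043 ] F tool [0.6 0.5 3.6] T [-0.15 -0.04  0.34] grip 114 0.113
```

>>> arm_command(
  steps=[5, 0, -0.2, 0.02, 0.5, 5, 0, 0, 0, 0, 5, 0, 0, 0, 0],
)

```text
time: 25.43
eef_pos: [0.5094, -0.0108, 0.0426]
tcp_rot: [0.966, 0.258, 0.001, 0.001]
contact_force: [2.9, -3.2, -3.4]
opening: 0.112
finger_force: 113.8
```

```bash
python3 -c "from h import *;chk()"
```

```text
t 25.43 yaw 0.523 q6 0.83 z 0.0426 ring [0.5977 0.0403 0.0427] F tool [0.9 4.3 3.4] T [-0.66 -0.18  0.45] grip 114 0.112
```

>>> arm_command(
  steps=[5, 0.01, -0.21, 0, 0.5, 5, 0, 0, 0, 0, 5, 0, 0, 0, 0],
)

```text
time: 25.68
eef_pos: [0.5071, -0.0068, 0.0427]
tcp_rot: [0.972, 0.235, 0.001, 0.002]
contact_force: [1.7, -5.2, -3.3]
opening: 0.112
finger_force: 114.0
```

```bash
python3 -c "from h import *;chk();print(ctrl.get_state()['contact_force'])"
```

```text
t 25.68 yaw 0.473 q6 0.89 z 0.0427 ring [0.5978 0.0399 0.0427] F tool [-0.9  5.4  3.3] T [-0.99 -0.19  0.52] grip 114 0.112
[ 1.68544022 -5.211764   -3.27249428]
```

The second seating resists at the same nut angle (0.57 ≙ −0.47 + 60°) with the same stiffness, up to about 1.1 N m, and well away from the walls. The nut is home, so I'll back off, lift and carry the spanner to the mat.

>>> arm_command(
  steps=[5, 0.01, -0.21, 0, 0.5, 5, 0, -0.1, 0, 0.25, 5, 0, 0, 0, 0, 5, 0, 0, 0, 0],
)

```text
time: 26.02
eef_pos: [0.5041, -0.0006, 0.0428]
tcp_rot: [0.98, 0.199, 0.001, 0.003]
contact_force: [1.2, -8.3, -4.1]
opening: 0.112
finger_force: 114.1
```

```bash
python3 -c "from h import *;chk()"
```

```text
t 26.02 yaw 0.4 q6 0.97 z 0.0428 ring [0.5979 0.0393 0.0428] F tool [-2.2  8.1  4.2] T [-1.49 -0.07  0.67] grip 114 0.112
```

>>> arm_command(
  steps=[5, 0.01, 0.3, 0, -0.75, 5, 0.01, 0.3, 0, -0.75, 5, 0.01, 0.3, 0, -0.75, 5, 0.01, 0.2, 0, -0.5, 5, 0, 0, 0, 0, 5, 0, 0, 0, 0],
)

```text
time: 26.52
eef_pos: [0.5166, -0.0216, 0.0418]
tcp_rot: [0.945, 0.327, -0.0, -0.001]
contact_force: [-0.5, 0.2, -2.3]
opening: 0.116
finger_force: 113.8
```

```bash
python3 -c "from h import *;chk()"
```

```text
t 26.52 yaw 0.667 q6 0.66 z 0.0418 ring [0.5966 0.0417 0.0418] F tool [-0.3 -0.5  2.3] T [-0.05 -0.01 -0.09] grip 114 0.116
```

>>> arm_command(
  steps=[5, 0, 0, -0.3, 0, 5, 0, 0, -0.4, 0, 5, 0, 0, -0.5, 0, 5, 0, 0, -0.8, 0, 5, 0, 0, -0.9, 0, 5, 0, 0, -0.9, 0, 5, 0, 0, -0.9, 0, 5, 0, 0, 0, 0],
)

```text
time: 27.18
eef_pos: [0.5198, -0.0223, 0.166]
tcp_rot: [0.944, 0.329, 0.004, 0.003]
contact_force: [1.2, 0.6, -1.5]
opening: 0.118
finger_force: 113.9
```

```bash
python3 - <<'E'
from h import *
chk();e,M,s=pose();a=shot("wrist","w11");print([tuple(map(int,x)) for x in handle(a)])
plan(e,.667,(.443,-.300,.155),-.744,15)
E
```

```text
t 27.18 yaw 0.67 q6 0.66 z 0.166 ring [0.5997 0.0412 0.1667] F tool [1.3 0.2 1.5] T [-0.14 -0.   -0.  ] grip 114 0.118
[(105, 267, 306), (115, 265, 305), (125, 265, 305), (135, 264, 309), (145, 266, 311), (155, 269, 314), (165, 269, 319), (175, 272, 306)]
[-0.62, 0.46, 0.03, 0.94]
[-0.57, 0.51, 0.03, 0.94]
[-0.52, 0.56, 0.03, 0.94]
[-0.47, 0.61, 0.03, 0.94]
[-0.41, 0.65, 0.03, 0.94]
[-0.35, 0.69, 0.03, 0.94]
[-0.28, 0.72, 0.03, 0.94]
[-0.21, 0.74, 0.03, 0.94]
[-0.14, 0.76, 0.03, 0.94]
[-0.07, 0.77, 0.03, 0.94]
[0.0, 0.77, 0.03, 0.94]
[0.08, 0.76, 0.03, 0.94]
[0.15, 0.75, 0.03, 0.94]
[0.22, 0.74, 0.03, 0.94]
[0.29, 0.71, 0.03, 0.94]
```

>>> arm_command(
  steps=[5, -0.62, 0.46, 0.03, 0.94, 5, -0.57, 0.51, 0.03, 0.94, 5, -0.52, 0.56, 0.03, 0.94, 5, -0.47, 0.61, 0.03, 0.94, 5, -0.41, 0.65, 0.03, 0.94, 5, -0.35, 0.69, 0.03, 0.94, 5, -0.28, 0.72, 0.03, 0.94, 5, -0.21, 0.74, 0.03, 0.94],
)

```text
time: 27.9
eef_pos: [0.4745, -0.1702, 0.1514]
tcp_rot: [0.999, -0.043, -0.002, -0.001]
contact_force: [0.2, 0.7, -4.3]
opening: 0.117
finger_force: 113.8
```

>>> arm_command(
  steps=[5, -0.14, 0.76, 0.03, 0.94, 5, -0.07, 0.77, 0.03, 0.94, 5, 0, 0.77, 0.03, 0.94, 5, 0.08, 0.76, 0.03, 0.94, 5, 0.15, 0.75, 0.03, 0.94, 5, 0.22, 0.74, 0.03, 0.94, 5, 0.29, 0.71, 0.03, 0.94, 5, 0, 0, 0, 0],
)

```text
time: 28.57
eef_pos: [0.4395, -0.302, 0.1464]
tcp_rot: [0.931, -0.364, -0.002, 0.0]
contact_force: [-0.7, -0.2, -2.2]
opening: 0.121
finger_force: 113.8
```

>>> arm_command(
  steps=[5, 0, 0, 0.8, 0, 5, 0, 0, 1, 0, 5, 0, 0, 1, 0, 5, 0, 0, 1, 0, 5, 0, 0, 0.8, 0, 5, 0, 0, 0.4, 0, 5, 0, 0, 0, 0, 5, 0, 0, 0, 0],
)

```text
time: 29.23
eef_pos: [0.4409, -0.2995, 0.0227]
tcp_rot: [0.932, -0.361, -0.001, -0.0]
contact_force: [0.5, -0.5, -3.4]
opening: 0.117
finger_force: 113.8
```

```bash
python3 - <<'E'
from h import *
chk();go((.443,-.300,.009),-.744)
E
```

```text
t 29.23 yaw -0.74 q6 1.52 z 0.0227 ring [ 0.5164 -0.3681  0.0224] F tool [0.7 0.1 3.4] T [0.08 0.05 0.02] grip 114 0.117
t 29.23 pos [ 0.4409 -0.2995  0.0227] yaw -0.74 q6 1.52 shift mm [ 1.9 -1.  13.7] world [  2.1  -0.5 -13.7] spin 0.004
```

>>> arm_command(
  steps=[5, 0, 0, 0.25, 0, 5, 0, 0, 0.2, 0, 5, 0, 0, 0.08, 0, 5, 0, 0, 0, 0, 5, 0, 0, 0, 0],
)

```text
time: 29.65
eef_pos: [0.4415, -0.3004, 0.0104]
tcp_rot: [0.932, -0.362, 0.0, 0.0]
contact_force: [-0.7, -0.8, -2.7]
opening: 0.119
finger_force: 113.8
```

```bash
python3 -c "from h import *;chk()"
```

```text
t 29.65 yaw -0.74 q6 1.52 z 0.0104 ring [ 0.517  -0.369   0.0104] F tool [0.  1.1 2.7] T [0.05 0.09 0.06] grip 114 0.119
```

>>> arm_command(
  steps=[5, 0, 0, 0.06, 0, 5, 0, 0, 0, 0, 30, 0, 0, 0, 0, 45, 0, 0, 0, 0, 45, 0, 0, 0, 0, 45, 0, 0, -0.5, 0, 45, 0, 0, -1, 0, 45, 0, 0, -1, 0],
)

```text
time: 30.32
eef_pos: [0.4409, -0.2998, 0.0718]
tcp_rot: [0.932, -0.362, -0.001, -0.0]
contact_force: [0.4, -0.0, 0.9]
opening: 0.449
finger_force: 0.0
```

>>> arm_command(
  steps=[45, 0, 0, -1, 0, 60, 0, 0, -1, 0, 60, -1, 0, -1, 0, 60, -1, 0, -1, 0, 60, 0, 0, -1, 0, 60, 0, 0, 0, 0, 60, 0, 0, 0, 0, 60, 0, 0, 0, 0],
)

```text
time: 30.98
eef_pos: [0.4044, -0.2666, 0.1962]
tcp_rot: [0.932, -0.362, 0.0, 0.0]
contact_force: [0.2, -0.3, -0.7]
opening: 0.6
finger_force: 0.0
```

```bash
python3 - <<'E'
from h import *
chk()
for n in("top","wrist"):
    m=cam(n);a=shot(n,"f_"+n)
    hsv=cv2.cvtColor(a,cv2.COLOR_BGR2HSV);g=hsv[...,2]
    # mat polygon in image, bright pixels within
    W=[(.428,-.188),(.603,-.349),(.501,-.455),(.332,-.294)]
    poly=np.array([proj("",(*p,.003),m) for p in W]);c0=poly.mean(0);poly=(c0+(poly-c0)*.93).astype(np.int32)
    k=np.zeros(g.shape,np.uint8);cv2.fillPoly(k,[poly],1)
    b=((g>(75 if n=="top" else 70))&(k>0)).astype(np.uint8)
    cs=[c for c in cv2.findContours(b,0,2)[0] if cv2.contourArea(c)>15]
    for c in cs:
        P=np.array([ray("",q,.017,m)[:2] for q in c[:,0,:]]);r=cv2.minAreaRect((P*1000).astype(np.float32));print(n,cv2.contourArea(c),r)
print("expected ring",(.518,-.370),"end",(.517-.165*.738,-.369+.165*.674))
E
```

```text
t 30.98 yaw -0.74 q6 1.52 z 0.1962 ring [ 0.4799 -0.3352  0.1963] F tool [0.4 0.1 0.7] T [0.01 0.03 0.01] grip 0 0.6
top 55.5 ((417.4759826660156, -274.0981140136719), (13.044553756713867, 51.338348388671875), 45.79824447631836)
top 147.5 ((509.3399658203125, -350.35382080078125), (35.93177032470703, 85.63687896728516), 42.15696334838867)
wrist 3062.0 ((454.15203857421875, -311.615966796875), (43.154388427734375, 156.6238250732422), 47.5115966796875)
expected ring (0.518, -0.37) end (0.39523, -0.25778999999999996)
```

```bash
python3 -c "from h import *;print(ctrl.sign_off())"
```

```text
the job is handed in; nothing more can be done
None
```

The job is handed in. I tightened the nut with the larger spanner until it met its stop, which resisted at about 1.5 N m and at the same nut angle on two separate seatings. The spanner is laid on the mat and released; its place there was checked by camera measurement, and the small spanner and the other things were never approached, though I did not look at them again.

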